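# Fit a jaw pad into the specimen clamp's floating bracket

## Task

Fit the loose jaw pad into the specimen clamp: lift it by its rib, let its two ears down into the two upright slots of the clamp's floating jaw, and press it gently but fully home past the spring clips, so that it sits flat with both ears on the slot floors. The floating jaw may stand anywhere along its guide rods, so feel for the slots and do not force the pad against the clamp; let go at the end and leave the putty tin and the tape roll where they are.

Things in the scene. Friction and masses are not known exactly. Their poses are not given: they have to be found in the camera images.
- jaw_pad: Loose jaw pad, 50 x 116 x 40 mm (x, y, z), 0.15 to 0.31 kg, same after a half turn. Origin: centre of its underside. From below: black rubber lining 44 x 76 x 8; steel plate 50 x 88, z 8 to 14; two ears, also z 8 to 14, 16 wide in x, from the plate's ends at y +-44 out to y +-58. It lies on the desk lining down.
- pad_rib (a point): Centre of the top edge of the pad's upright steel grip rib (40 mm above the pad's underside). The rib is 12 mm thick in x, 64 mm long in y and rises 26 mm above the plate; pinch it from above with the fingers closing along x.
- bracket: Clamp's fixed base: grey foot plate 132 x 150 mm, end lugs at both x ends (top z 22), two guide rods along x. Origin: centre of its underside. On the rods rides the dark steel floating jaw (62 x 144 mm). The jaw's place is NOT measured: it starts -16 to +16 mm from centre along this x (stops at +-17); 6 N slides it. In y it is centred. Over 60 N between pad or arm and clamp is forcing.
- slot_mouths (a point): Point on the base (it does not ride with the jaw): middle of the two post tops, z 60 mm, if the jaw were centred. Posts: y 46 to 71 mm each side, 60 mm long in x, flat tops. In each, centred on the jaw's x, an upright slot open above and to the middle: 19 mm wide in x, square edges. Ears resting on the post tops: pad origin 8 mm below this point.
- slot_floors (a point): Point on the base below slot_mouths, level with the slot floors (z 30 mm). Pad home: ears on the floors, origin 8 mm below this point, pad's y along the base's y (either way round). A spring clip lines each slot's outer end (sloped lead-in z 59 to 49, then upright) and gives 2 mm against the ear; together they drag up to about 15 N on the way down and hold the pad where it is left.
- putty: small round putty tin, 62 mm across, 26 mm high, standing on the desk; origin at centre of its underside. Leave it alone.
- tape: masking tape roll lying flat, 84 mm across, 19 mm high; origin at centre of its underside. Leave it alone.

How it is judged:
By the outcome, as a careful person would: the job done as asked, in the order asked, and still so for the second after the job is handed in, with the robot touching nothing.
It also fails if it takes over 72 s, if anything falls off the work surface, if the arm or the gripper's body presses on something with over 40 N, if the wrist force passes 120 N, or if a joint passes its speed limit or range.

## Robot

A 6-joint arm with a two-finger parallel gripper is mounted at the origin on a cart in front of the work surface, level with it; the furniture and walls round the work are solid. World frame = base frame: x ahead of the robot, y to its left, z up, the work surface at z = 0. Lengths are in m, angles in degrees, forces in N, time in s.
With the tool pointing down it reaches from about 0.375 to 0.9 m from the base axis. Payload 3.1 kg.
Tool frame: the origin (TCP) lies on the centre line of the jaws, within the pads' length; the fingertips stand finger_overhang ahead of it and the grasp point (between the pads) lies 5 mm behind it (finger_overhang is the distance from the TCP to the fingertips, in m); z points along the fingers, y is the line along which they close (so a half turn about z gives the same grasp; the last joint's range is limited). The gripper opens to 87 mm and grips with 3 to 60 N. Pads are 19 mm wide; open, the fingers measure 117 mm over their backs; the gripper's body (75 mm by 190 mm) begins 51 mm behind the grasp point.
Start: joints at [-80.071, 30.224, 82.088, -0, 67.689, -10.227], TCP at [0.215, -0.587, 0.201] pointing down, gripper open.
Joint ranges: [-176.69, 176.69], [-43.24, 126.21], [12.49, 139.97], [-82, 262], [0, 151.66], [-163.58, 163.58]. Speed limits (degrees/s): [159.86, 159.86, 180, 180, 180, 180].

## Interface

Orientations are given as a 3x3 rotation matrix whose columns are the frame's x, y, z axes.
In Python, from rig import read_state, capture, calibration, hand_in, finger_overhang gives the robot as it stands.
- The arm moves only by the tool send_rows, never from a script. Its argument "plan" is a list of rows, each a list of 5 numbers: the closure in counts, from 0 (fully open) to 255 (shut), then the shift along the tool's x, y, z in m, then the turn about the tool's z in rad. A call has 1 to 20 rows; each row shifts and turns the commanded pose from where the row before left it, along the tool's axes as they then stand; what a row does not reach is not made up. A row lasts 1/12 s, in which the tool goes at most 41.7 mm and 7.16 degrees, less where a joint would pass 70% of its speed; a pose out of reach is approached as far as the arm can. A call is refused whole if a number of a shift passes 0.0417 or a number of a turn 0.125, either way. A call with a gripper value outside its range is refused whole. The fingers move at their own pace and stop on an object; the grip force is fixed at half the most. Time passes only in rows, so rows that do not move let the fingers close. It gives the time, the measured TCP pose, the force, the opening and the grip force at its end, in the units of the state.
- read_state(): the state, without advancing time (a new reading comes with each control period).
- capture(name): name is "scene" or "top" or "wrist"; returns (picture, depth): 384x512x3 uint8, blue, green, red; 384x512 float32, m along the optical axis (not along the pixel's ray), 0 where there is no reading.
- calibration(name): a dict with "fx", "fy", "cx", "cy" (pixels), "dist_coeffs" ([k1, k2, p1, p2, k3] as OpenCV has them; the pictures are not rectified), "xyz" and "rotation" of the camera in the world. Camera axes: x right, y down, z forward; pixel columns grow to the right and rows downward; lengths in m; the calibration is good to about 2 mm. A picture is of the moment at which its call begins: read the wrist's pose just before it. calibration takes no time and is no camera call; for the wrist camera it gives the pose at the moment of the call.
- hand_in(): hands the job in; it is judged then, once.
The state is a dict: "time_s": time; "joint_positions": joint angles; "qvel": joint speeds; "tau": joint torques, N m; "position": TCP position; "tcp_rot": TCP orientation; "force": force on the tool from outside, world axes, zero at the start; "moment": the same for the moment, N m; "opening": opening from 0.0 (shut) to 1.0 (fully open); "grasp_force": force on a finger pad.
Only numpy, scipy, OpenCV 4.12 (cv2) and the standard library are available. Lean on these libraries where they do the work, as an engineer would, in place of code of your own. Each camera call takes 0.05 s, during which the arm holds its last target. There are 200 camera calls.

## Working session

There is one attempt and no reset: what is moved stays moved. The work goes in short steps, Python scripts to look and compute and a tool call to move; the robot and the scene stay as the last step left them, time stands still between calls to the robot, and variables do not carry over. Pictures are saved under pics/ and viewed, at most 10 in all, crops included, and the job is handed in when it is done.

Besides the shell and the picture viewer there is one more tool, called after "Call:" as a command line: name --pt "numbers of a row" for each row, then --argument value for the rest. send_rows: Moves the arm, as the interface text tells. Its arguments: {"type":"object","properties":{"plan":{"type":"array","items":{"type":"array","items":{"type":"number"}}}},"required":["plan"]}

```bash
ls; mkdir -p pics
cat > h.py <<'E'
import numpy as np, cv2
from rig import *
def cam(n):
    c=calibration(n); p,d=capture(n); return c,p,d
def world(c,d):
    K=np.array([[c['fx'],0,c['cx']],[0,c['fy'],c['cy']],[0,0,1.]])
    h,w=d.shape; u,v=np.meshgrid(np.arange(w),np.arange(h))
    q=cv2.undistortPoints(np.stack([u,v],-1).reshape(-1,1,2).astype(np.float64),K,np.array(c['dist_coeffs'],float)).reshape(h,w,2)
    P=np.dstack([q[...,0]*d,q[...,1]*d,d])
    W=P@np.array(c['rotation']).T+np.array(c['xyz']); W[d<=0]=np.nan
    return W
E
python3 - <<'E'
from h import *
s=read_state(); print(s['time_s'],s['position'],np.round(s['tcp_rot'],3),s['opening'],finger_overhang, s['force'])
for n in('scene','top'):
    c,p,d=cam(n); cv2.imwrite(f'pics/{n}0.png',p); np.savez(f'{n}0.npz',W=world(c,d),p=p); print(n,c['xyz'],c['fx'])
E
```

```text
pics
0.0 [ 0.21528362 -0.58591897  0.20028689] [[ 0.939  0.345 -0.   ]
 [ 0.345 -0.939  0.002]
 [ 0.    -0.002 -1.   ]] 1.0011486579819098 0.014 [-1.59914731  0.35380735  0.05712479]
scene [ 0.23767933 -0.98625588  0.67981977] 396.4603269605206
top [ 0.41591906 -0.24796428  1.21245356] 447.4759677137462
```

View pics/top0.png

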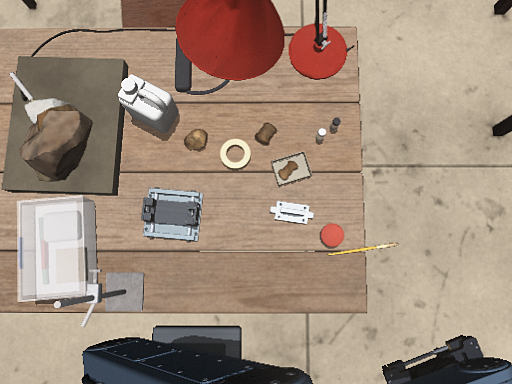

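View pics/scene0.png

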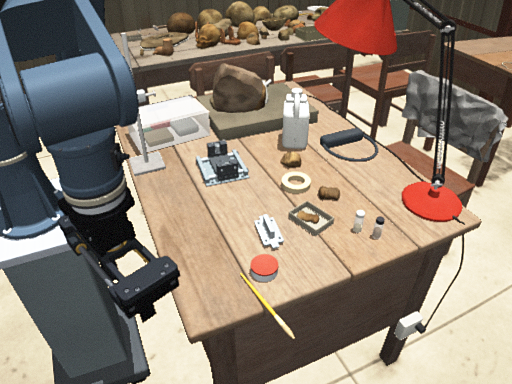

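The top view shows the pad at (292,212), the bracket at (172,214) with the dark jaw across it, the tin at (332,236) and the tape at (235,153). Next I'll measure them.

Run:
```python
from h import *
z=np.load('top0.npz'); W=z['W'];p=z['p']
def reg(x0,x1,y0,y1,zl,zh):
    w=W[y0:y1,x0:x1]; m=(w[...,2]>zl)&(w[...,2]<zh); return w[m],m
def rect(a,t):
    r=cv2.minAreaRect((a[:,:2]*1000).astype(np.float32)); print(t,len(a),np.round(r,1) if 0 else r,np.round(np.nanmedian(a,0),4))
print('desk z',np.nanmedian(W[225:245,220:260,2]))
rect(reg(262,322,190,232,.007,.06)[0],'pad'); rect(reg(262,322,190,232,.030,.06)[0],'rib')
rect(reg(130,215,175,250,.004,.1)[0],'brk'); 
for a,b in((.04,.08),(.052,.08)):rect(reg(130,215,175,250,a,b)[0],f'jaw{a}')
rect(reg(315,350,220,252,.018,.05)[0],'putty'); rect(reg(215,255,135,172,.01,.05)[0],'tape')
w=W[180:250,130:215,2]
print((w[::4,::3]*1000).round().astype(int))
im=np.hstack([cv2.resize(p[180:250,130:215],None,fx=5,fy=5),cv2.resize(p[180:250,262:332],None,fx=5,fy=5)]);cv2.imwrite('pics/crop.png',im)
```

```text
desk z -0.00016298166926032032
pad 668 ((557.8461303710938, -341.53692626953125), (115.45889282226562, 50.418636322021484), 81.50997161865234) [ 0.5554 -0.3415  0.0145]
rib 117 ((557.9126586914062, -341.0721130371094), (62.11386489868164, 12.44072151184082), 81.25508117675781) [ 0.5576 -0.3399  0.0395]
brk 2775 ((560.228271484375, -12.589706420898438), (202.84603881835938, 230.3307342529297), 0.08747296035289764) [ 0.5524 -0.0184  0.0197]
jaw0.04 441 ((556.1521606445312, -19.826263427734375), (145.30882263183594, 60.18232345581055), 84.97618103027344) [0.5563 0.0259 0.059 ]
jaw0.052 385 ((556.36865234375, -18.75853729248047), (143.04872131347656, 60.186161041259766), 84.8446044921875) [0.5575 0.0259 0.0593]
putty 432 ((495.42987060546875, -447.619873046875), (62.3614387512207, 58.55093765258789), 88.89786529541016) [ 0.4954 -0.4471  0.0249]
tape 487 ((719.3754272460938, -188.10015869140625), (82.70115661621094, 82.376953125), 44.513221740722656) [ 0.72   -0.1874  0.0187]
[[                   4                   -4                   -4
                     0                   -2      
[... 10587 characters left out ...]
     -3]
 [                   1                   -1                    3
                    -1                   -3                    0
                     0                    0                   -5
                     2                    5                   -1
                     1                    3                   -3
                    -1                    3                    0
                     1                   -3                   -2
                    -3                   -1                    1
                     2                    0                    0
                    -1                   -3]]<stdin>:13: RuntimeWarning: invalid value encountered in cast
```

View pics/crop.png

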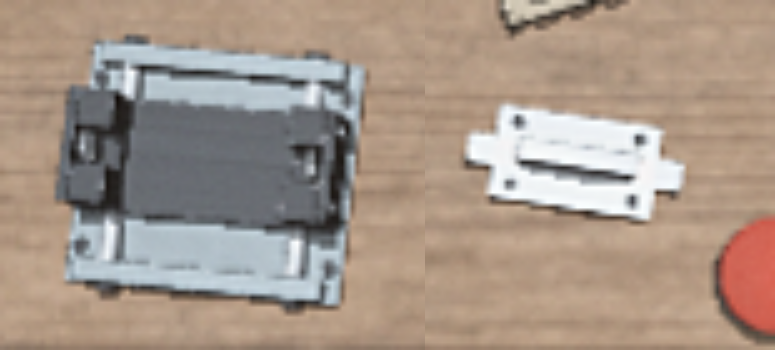

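The rib is at (0.558,-0.341) with its top at z 40 mm, and the pad's long axis is at 81.4°. The jaw is near (0.556,-0.019) at about 85°. I'll turn first, then travel over the pad.

Call:
send_rows --pt "0 0 0 0 -0.1187" --pt "0 0 0 0 -0.1187" --pt "0 0 0 0 -0.1187" --pt "0 0 0 0 -0.1187" --pt "0 0 0 0 -0.1187" --pt "0 0 0 0 -0.1187" --pt "0 0 0 0 -0.1187" --pt "0 0 0 0 -0.1187" --pt "0 0 0 0 -0.1187" --pt "0 0 0 0 0"

```text
time_s: 0.93
position: [0.2153, -0.5863, 0.2007]
tcp_rot: [[0.148, 0.989, -0.0], [0.989, -0.148, 0.001], [0.001, -0.0, -1.0]]
force: [-0.2, -0.1, 0.4]
opening: 0.999
grasp_force: 0.0
```

Call:
send_rows --pt "0 0.01954 0.02015 0 0" --pt "0 0.01954 0.02015 0 0" --pt "0 0.01954 0.02015 0 0" --pt "0 0.01954 0.02015 0 0" --pt "0 0.01954 0.02015 0 0" --pt "0 0.01954 0.02015 0 0" --pt "0 0.01954 0.02015 0 0" --pt "0 0.01954 0.02015 0 0" --pt "0 0.01954 0.02015 0 0" --pt "0 0.01954 0.02015 0 0" --pt "0 0.01954 0.02015 0 0" --pt "0 0.01954 0.02015 0 0" --pt "0 0.01954 0.02015 0 0" --pt "0 0.01954 0.02015 0 0" --pt "0 0.01954 0.02015 0 0" --pt "0 0 0 0.02 0" --pt "0 0 0 0.02 0" --pt "0 0 0 0 0" --pt "0 0 0 0 0"

```text
time_s: 2.52
position: [0.5573, -0.3414, 0.1598]
tcp_rot: [[0.152, 0.988, -0.003], [0.988, -0.152, 0.003], [0.002, -0.003, -1.0]]
force: [0.3, -0.6, 0.1]
opening: 1.004
grasp_force: 0.0
```

```bash
cat > m.py <<'E'
from h import *
def st():
    s=read_state(); R=np.array(s['tcp_rot']); print('t',round(s['time_s'],2),'p',np.round(s['position'],4),'yang',np.degrees(np.arctan2(R[1,1],R[0,1])).round(2),'z',R[:,2].round(3),'F',np.round(s['force'],2),'M',np.round(s['moment'],2),'op',round(s['opening'],3),'g',round(s['grasp_force'],1)); return np.array(s['position']),R
def rects(W,lo,hi,x0,x1,y0,y1):
    m=(W[...,2]>lo)&(W[...,2]<hi)&(W[...,0]>x0)&(W[...,0]<x1)&(W[...,1]>y0)&(W[...,1]<y1)
    m=cv2.morphologyEx(m.astype(np.uint8),cv2.MORPH_OPEN,np.ones((3,3)))>0
    a=W[m]; return cv2.minAreaRect((a[:,:2]*1000).astype(np.float32)) if len(a)>4 else None, len(a), np.median(a,0) if len(a) else None
E
python3 - <<'E'
from m import *
p,R=st(); c,im,d=cam('wrist'); W=world(c,d); print(c['xyz'])
cv2.imwrite('pics/w1.png',im)
print(rects(W,.032,.05,.5,.62,-.4,-.28)); print(rects(W,.010,.05,.48,.64,-.42,-.26))
E
```

```text
t 2.52 p [ 0.5573 -0.3414  0.1598] yang -8.73 z [-0.003  0.003 -1.   ] F [ 0.27 -0.64  0.12] M [-0.08 -0.13 -0.04] op 1.004 g 0.0
[ 0.5705534  -0.25862172  0.34348129]
(((559.093994140625, -339.75689697265625), (63.72369384765625, 11.056032180786133), 81.56183624267578), 628, array([ 0.55941561, -0.33791476,  0.03971542]))
(((565.5260009765625, -363.61627197265625), (171.00994873046875, 102.72952270507812), 65.10017395019531), 3754, array([ 0.55994107, -0.33626832,  0.01416968]))
```

View pics/w1.png

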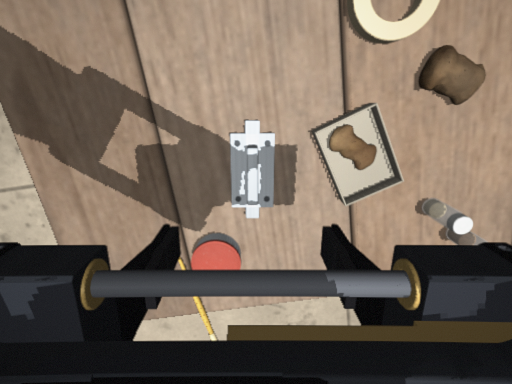

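The wrist view shows the pad squarely ahead at (252,170), between the open fingers. I'll descend and grip.

Call:
send_rows --pt "0 0.0015 0.001 0.03 0" --pt "0 0 0 0.03 0" --pt "0 0 0 0.025 0" --pt "0 0 0 0.02 0" --pt "0 0 0 0.014 0" --pt "0 0 0 0.01 0" --pt "0 0 0 0 0" --pt "0 0 0 0 0" --pt "255 0 0 0 0" --pt "255 0 0 0 0" --pt "255 0 0 0 0" --pt "255 0 0 0 0" --pt "255 0 0 0 0" --pt "255 0 0 0 0" --pt "255 0 0 0 0" --pt "255 0 0 0 0" --pt "255 0 0 0 0" --pt "255 0 0 0 0"

```text
time_s: 4.07
position: [0.5594, -0.3409, 0.0322]
tcp_rot: [[0.15, 0.989, -0.0], [0.989, -0.15, 0.0], [0.0, -0.0, -1.0]]
force: [-0.4, -0.2, -0.2]
opening: 0.328
grasp_force: 0.0
```

Call:
send_rows --pt "255 0 0 0 0" --pt "255 0 0 0 0" --pt "255 0 0 0 0" --pt "255 0 0 0 0" --pt "255 0 0 0 0" --pt "255 0 0 0 0" --pt "255 0 0 0 0" --pt "255 0 0 0 0"

```text
time_s: 4.73
position: [0.5594, -0.3409, 0.0322]
tcp_rot: [[0.15, 0.989, -0.0], [0.989, -0.15, 0.0], [0.0, -0.0, -1.0]]
force: [-0.6, -0.4, 0.3]
opening: 0.006
grasp_force: 0.0
```

Call:
send_rows --pt "255 0 0 -0.005 0" --pt "255 0 0 -0.015 0" --pt "255 0 0 -0.03 0" --pt "255 0 0 -0.03 0" --pt "255 0 0 -0.03 0" --pt "255 0 0 -0.02 0" --pt "255 0 0 -0.01 0" --pt "255 0 0 0 0" --pt "255 0 0 0 0" --pt "255 0 0 0 0"

```text
time_s: 5.57
position: [0.5584, -0.3401, 0.1705]
tcp_rot: [[0.15, 0.989, -0.003], [0.989, -0.15, 0.002], [0.002, -0.003, -1.0]]
force: [-0.0, 0.2, 0.9]
opening: 0.006
grasp_force: 0.0
```

Run:
```python
from m import *
p,R=st(); c,im,d=cam('wrist'); W=world(c,d); cv2.imwrite('pics/w2.png',im)
L=(W-p)@R   # tool frame
np.savez('w2.npz',L=L,W=W,im=im)
```

```text
t 5.57 p [ 0.5584 -0.3401  0.1705] yang -8.63 z [-0.003  0.002 -1.   ] F [-0.    0.25  0.89] M [-0.07 -0.07 -0.04] op 0.006 g 0.0
```

View pics/w2.png

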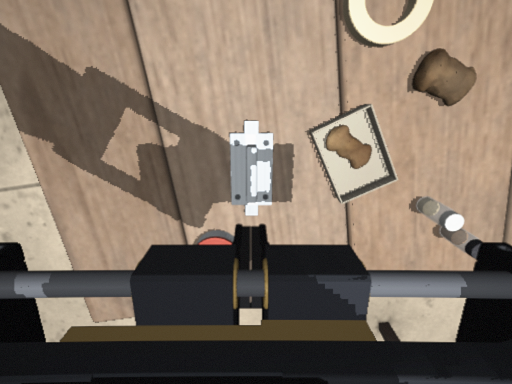

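The fingers closed on nothing. The pad is undisturbed at (252,168), and the shut fingertips show at (250,230). I'll check where the fingers really are.

Run:
```python
from m import *
z=np.load('w2.npz'); L=z['L'];W=z['W'];im=z['im']
for v in range(220,330,8): print(v,[tuple((L[v,u]*1000).round().astype(int)) if np.isfinite(L[v,u]).all() else None for u in (240,250,260)])
c=calibration('wrist');p,R=st();K=np.array([[c['fx'],0,c['cx']],[0,c['fy'],c['cy']],[0,0,1.]]);Rc=np.array(c['rotation'])
for q in ([0,0,0],[0,0,.014],[0,0,-.005]):
    x=Rc.T@(p+R@np.array(q)-c['xyz']); print(x,(K@x/x[2])[:2])
print((Rc).round(3), c['xyz'])
print(rects(W,.03,.05,.5,.62,-.4,-.28))
```

```text
220 [(np.int64(-71), np.int64(-13), np.int64(171)), (np.int64(-71), np.int64(0), np.int64(171)), (np.int64(-71), np.int64(13), np.int64(171))]
228 [(np.int64(11), np.int64(-6), np.int64(-28)), (np.int64(9), np.int64(0), np.int64(-24)), (np.int64(11), np.int64(6), np.int64(-28))]
236 [(np.int64(11), np.int64(-6), np.int64(-39)), (np.int64(9), np.int64(0), np.int64(-35)), (np.int64(10), np.int64(5), np.int64(-37))]
244 [(np.int64(10), np.int64(-5), np.int64(-46)), (np.int64(10), np.int64(0), np.int64(-45)), (np.int64(9), np.int64(5), np.int64(-44))]
252 [(np.int64(9), np.int64(-5), np.int64(-53)), (np.int64(5), np.int64(0), np.int64(-45)), (np.int64(10), np.int64(5), np.int64(-53))]
260 [(np.int64(10), np.int64(-5), np.int64(-61)), (np.int64(9), np.int64(0), np.int64(-60)), (np.int64(9), np.int64(5), np.int64(-60))]
268 [(np.int64(9), np.int64(-5), np.int64(-67)), (np.int64(9), np.int64(0), np.int64(-67)), (np.int64(9), np.int64(4), np.int64(-66))]
276 [(np.int64(32), np.int64(-3), np.int64(-106)), (np.int64(31), np.int64(0), np.int64(-106)), (np.int64(33), np.int64(3), np.int64(-108))
[... 779 characters left out ...]
np.int64(-1), np.int64(920)), (np.int64(-915), np.int64(45), np.int64(915))]
t 5.62 p [ 0.5583 -0.34    0.1701] yang -8.64 z [-0.003  0.003 -1.   ] F [-0.75  0.17  0.23] M [-0.05 -0.06  0.03] op 0.007 g 0.0
[3.19305096e-05 2.41723676e-02 2.00390890e-01] [250.22988376 225.07071502]
[2.22056088e-05 1.99007913e-02 2.13723315e-01] [250.21366473 217.0225719 ]
[3.54036885e-05 2.56979306e-02 1.95629310e-01] [250.23621203 228.21090294]
[[ 0.989 -0.143 -0.048]
 [-0.151 -0.942 -0.299]
 [-0.003  0.303 -0.953]] [ 0.5713993  -0.25728814  0.35377053]
(((559.0127563476562, -339.72930908203125), (63.87627029418945, 11.230817794799805), 81.53697967529297), 595, array([ 0.5594907 , -0.33678188,  0.03968078]))
```

The depth shows the fingertips at about z -22 mm in the tool frame. That is some 36 mm short of the nominal +14, so they passed above the rib. I'll measure this precisely, using the open-finger picture as well.

```bash
python3 - <<'E'
from m import *
z=np.load('w2.npz'); L=z['L']*1000
m=(abs(L[...,1])<15)&(L[...,0]>0)&(L[...,0]<16)&(L[...,2]<40)&(L[...,2]>-80)
a=L[m]; print(len(a)); o=a[a[:,2].argsort()][::-1]; print(o[:400:20].round(1))
v,u=np.where(m); print(v.min(),u[v==v.min()])
E
python3 - <<'E'
from m import *
# top cross-check of gripper height
c,im,d=cam('scene'); W=world(c,d); p,R=st(); L=(W-p)@R*1000
m=(abs(L[...,1])<20)&(abs(L[...,0])<20)&(L[...,2]<60)&(L[...,2]>-100); a=L[m]; print(len(a)); print(np.sort(a[:,2])[::-1][:40:4].round(1)); v,u=np.where(m); print(u.min(),u.max(),v.min(),v.max()) if len(v) else 0
cv2.imwrite('pics/s2.png',im)
E
```

```text
1318
[[  8.8  -0.8 -20.6]
 [  9.6   0.5 -22.3]
 [  9.3  -3.7 -23. ]
 [  9.3  -3.1 -24.3]
 [ 11.   -6.7 -25.2]
 [  9.4   2.2 -26.1]
 [  9.1  -1.9 -26.7]
 [ 10.2  -1.3 -27.6]
 [ 11.2   5.7 -28.4]
 [ 10.9   5.6 -29.1]
 [  9.5  -3.  -30.2]
 [  9.3   1.  -31.1]
 [  9.    3.3 -31.7]
 [ 11.2  -6.4 -32.4]
 [ 10.9  -6.4 -33.1]
 [  9.5   2.1 -33.9]
 [  9.2  -4.1 -34.7]
 [ 10.8   7.1 -35.5]
 [ 10.6   7.6 -36.3]
 [ 11.   -7.9 -37. ]]
224 [236 237 238 239 240 241 242 259 260 261 262 263 264 265]
t 5.67 p [ 0.5584 -0.3401  0.1701] yang -8.64 z [-0.003  0.003 -1.   ] F [1.09 0.47 0.04] M [-0.06 -0.09  0.07] op 0.007 g 0.0
298
[-18.5 -20.  -20.5 -22.5 -23.4 -24.1 -24.9 -26.2 -26.6 -28.1]
262 278 139 174
```

Both the wrist and the scene views put the tips at about -20 mm. I'll open, go down with margin, and measure the open tips.

Call:
send_rows --pt "0 0 0.001 0.02 0" --pt "0 0 0 0.03 0" --pt "0 0 0 0.03 0" --pt "0 0 0 0.02 0" --pt "0 0 0 0 0" --pt "0 0 0 0 0" --pt "0 0 0 0 0" --pt "0 0 0 0 0" --pt "0 0 0 0 0" --pt "0 0 0 0 0" --pt "0 0 0 0 0" --pt "0 0 0 0 0" --pt "0 0 0 0 0" --pt "0 0 0 0 0" --pt "0 0 0 0 0"

```text
time_s: 6.92
position: [0.5604, -0.3411, 0.0723]
tcp_rot: [[0.15, 0.989, -0.0], [0.989, -0.15, 0.0], [0.0, -0.0, -1.0]]
force: [0.1, -0.1, -0.2]
opening: 0.98
grasp_force: 0.0
```

Run:
```python
from m import *
for n in ('wrist','scene'):
    p,R=st(); c,im,d=cam(n); W=world(c,d); L=(W-p)@R*1000
    m=(abs(L[...,1])<75)&(abs(L[...,1])>30)&(abs(L[...,0])<16)&(L[...,2]<25)&(L[...,2]>-80)
    a=L[m]; print(n,len(a)); o=a[a[:,2].argsort()][::-1]; print(o[:100:7].round(1))
    print(rects(W,.03,.05,.5,.62,-.4,-.28))
```

```text
t 6.92 p [ 0.5604 -0.3411  0.0723] yang -8.63 z [-0.  0. -1.] F [ 0.14 -0.13 -0.15] M [-0.01 -0.12  0.01] op 0.98 g 0.0
wrist 3926
[[ -0.8  43.1 -20.3]
 [  7.2 -42.7 -21.2]
 [  0.6  42.7 -21.6]
 [  1.3  42.7 -21.7]
 [  9.5 -44.8 -21.8]
 [ 10.9 -51.2 -22. ]
 [ 10.8  49.1 -22.1]
 [  1.7 -42.2 -22.3]
 [ 11.   50.2 -22.4]
 [ -5.  -42.6 -22.6]
 [ -4.3  42.8 -22.7]
 [  4.6  42.8 -22.9]
 [ -5.4 -42.6 -23. ]
 [  9.4  44.1 -23.2]
 [  4.2  42.7 -23.4]]
(((559.2361450195312, -339.67962646484375), (63.69598388671875, 12.029348373413086), 81.49491119384766), 1171, array([ 0.55960523, -0.33601212,  0.039656  ]))
t 6.97 p [ 0.5604 -0.3411  0.0722] yang -8.64 z [-0.  0. -1.] F [0.2  0.16 0.13] M [ 0.02 -0.08 -0.03] op 0.987 g 0.0
scene 254
[[ -7.9  47.8 -21.5]
 [ -0.3 -52.4 -23.3]
 [ -0.4  42.8 -25.8]
 [  6.6 -52.9 -27. ]
 [-10.5  51.5 -28.6]
 [-10.8 -50.3 -31.2]
 [ -4.8 -53.4 -33.1]
 [  0.6  42.8 -34.1]
 [ -9.4 -47.5 -35.3]
 [-12.9 -53.1 -36.4]
 [ -9.4  46.5 -37.8]
 [  0.2  42.4 -40.5]
 [-10.7  45.8 -41.9]
 [  4.7 -53.  -43.2]
 [  4.8  43.8 -45.6]]
(((557.4031372070312, -340.20404052734375), (66.44345092773438, 12.026127815246582), 82.3599624633789), 117, array([ 0.55587109, -0.345488  ,  0.03945199]))
```

Call:
send_rows --pt "0 0.0012 -0.001 0.025 0" --pt "0 0 0 0.02 0" --pt "0 0 0 0.012 0" --pt "0 0 0 0.008 0" --pt "0 0 0 0.005 0" --pt "0 0 0 0.003 0" --pt "0 0 0 0 0" --pt "0 0 0 0 0"

```text
time_s: 7.68
position: [0.5601, -0.3402, -0.0001]
tcp_rot: [[0.15, 0.989, 0.001], [0.989, -0.15, -0.001], [-0.001, 0.001, -1.0]]
force: [-0.6, -0.5, -0.3]
opening: 0.999
grasp_force: 0.0
```

Call:
send_rows --pt "255 0 0 0 0" --pt "255 0 0 0 0" --pt "255 0 0 0 0" --pt "255 0 0 0 0" --pt "255 0 0 0 0" --pt "255 0 0 0 0" --pt "255 0 0 0 0" --pt "255 0 0 0 0" --pt "255 0 0 0 0" --pt "255 0 0 0 0" --pt "255 0 0 0 0" --pt "255 0 0 0 0" --pt "255 0 0 0 0" --pt "255 0 0 0 0" --pt "255 0 0 0 0"

```text
time_s: 8.93
position: [0.5595, -0.3397, -0.0008]
tcp_rot: [[0.15, 0.989, -0.0], [0.989, -0.15, 0.0], [0.0, -0.0, -1.0]]
force: [-0.3, 0.3, 0.4]
opening: 0.137
grasp_force: 30.0
```

Gripped: opening 0.137 is 11.9 mm, at 30 N. With the pad on the desk, the TCP reading equals the pad origin's z, to within 1 mm. I'll lift it and carry it toward the clamp for a near look.

Call:
send_rows --pt "255 0 0 -0.005 0" --pt "255 0 0 -0.015 0" --pt "255 0 0 -0.03 0" --pt "255 0 0 -0.035 0" --pt "255 0 0 -0.035 0" --pt "255 0 0 -0.02 0" --pt "255 0 0 -0.01 -0.061" --pt "255 0 0 0 0"

```text
time_s: 9.6
position: [0.5612, -0.341, 0.1529]
tcp_rot: [[0.088, 0.996, 0.005], [0.996, -0.088, -0.004], [-0.004, 0.005, -1.0]]
force: [1.1, -0.4, -2.7]
opening: 0.134
grasp_force: 30.0
```

Call:
send_rows --pt "255 0.01 0 0 0" --pt "255 0.025 -0.003 0 0" --pt "255 0.025 -0.003 0 0" --pt "255 0.025 -0.003 0 0" --pt "255 0.025 -0.003 0 0" --pt "255 0.025 -0.003 0 0" --pt "255 0.025 -0.003 0 0" --pt "255 0.025 -0.003 0 0" --pt "255 0.02 0 0 0" --pt "255 0.01 0 0 0" --pt "255 0 0 0 0" --pt "255 0 0 0 0" --pt "255 0 0 0 0"

```text
time_s: 10.68
position: [0.558, -0.1247, 0.1488]
tcp_rot: [[0.09, 0.996, -0.0], [0.996, -0.09, -0.0], [-0.0, -0.0, -1.0]]
force: [0.0, -0.7, -2.3]
opening: 0.133
grasp_force: 30.0
```

Run:
```python
from m import *
p,R=st(); c,im,d=cam('wrist'); W=world(c,d); cv2.imwrite('pics/w3.png',im); np.savez('w3.npz',W=W,im=im,p=p,R=R)
print(rects(W,.052,.068,.48,.64,-.1,.08))
print(rects(W,.052,.068,.48,.64,-.1,-.019)); print(rects(W,.052,.068,.48,.64,-.019,.08))
```

```text
t 10.68 p [ 0.558  -0.1247  0.1488] yang -5.18 z [-0. -0. -1.] F [ 0.02 -0.69 -2.35] M [-0.07 -0.06 -0.02] op 0.133 g 30.0
(((557.091796875, -27.305198669433594), (122.32074737548828, 60.01441192626953), 84.7777099609375), 1785, array([ 0.54871754, -0.07075713,  0.05971924]))
(((552.6619873046875, -75.81591033935547), (24.91062355041504, 60.00677490234375), 84.73919677734375), 1290, array([ 0.54500931, -0.07541462,  0.05977041]))
(((562.0855102539062, 30.4189453125), (6.3971967697143555, 59.44169616699219), 84.64659118652344), 495, array([0.55244786, 0.02967616, 0.05952409]))
```

View pics/w3.png

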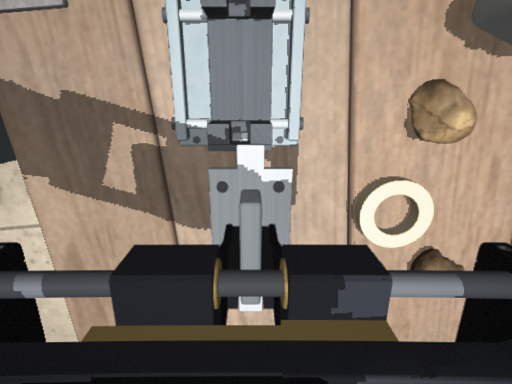

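The held pad is seen edge-on (rib at x≈250). The clamp lies ahead, with the near slot at (240,130). I'll check the pad's place in the grip and the slot centre in the tool frame.

Run:
```python
from m import *
z=np.load('w3.npz'); W=z['W'];p=z['p'];R=z['R']; L=(W-p)@R*1000
# held pad plate top: tool z ~ -14 
m=(L[...,2]>-20)&(L[...,2]<-9)&(L[...,0]>-5)&(L[...,0]<75)&(abs(L[...,1])<40); a=L[m]
print(len(a),np.median(a[:,2])); f=lambda b:np.percentile(b,[2,50,98]).round(1)
e=a[a[:,0]>46]; print('ear',f(e[:,0]),f(e[:,1]),f(e[:,2])); q=a[(a[:,0]>15)&(a[:,0]<43)]; print('plate',f(q[:,0]),f(q[:,1]),f(q[:,2]))
r=L[(L[...,2]>-45)&(L[...,2]<-30)&(L[...,0]>10)&(L[...,0]<60)&(abs(L[...,1])<9)]; print('rib',f(r[:,0]),f(r[:,1]),f(r[:,2]))
# jaw near post in tool frame, base-aligned: slot = not-top pixels
w=W[...,2]
n=(w>.054)&(w<.066)&(abs(L[...,1])<50)&(L[...,0]<85)&(L[...,0]>30); b=L[n]; print('post x',f(b[:,0]),'y',f(b[:,1]),len(b))
for x0 in range(38,72,4):
    s=b[(b[:,0]>=x0)&(b[:,0]<x0+4)]; ys=np.sort(s[:,1]); 
    if len(ys)>5: g=np.diff(ys); k=g.argmax(); print(x0,ys[0].round(1),ys[k].round(1),ys[k+1].round(1),ys[-1].round(1))
n=(w>.054)&(w<.066)&(abs(L[...,1])<50)&(L[...,0]>130);b=L[n];print('far',f(b[:,0]),f(b[:,1]))
ys=np.sort(b[:,1]);g=np.diff(ys);k=g.argmax();print(ys[0],ys[k],ys[k+1],ys[-1])
```

```text
5065 -14.737409089146443
ear [46.2 52.1 57.5] [-7.7 -0.1  8. ] [-16.2 -14.7 -12.7]
plate [15.7 31.5 42.5] [-23.9  -0.2  24.1] [-16.7 -14.8 -13.5]
rib [10.6 22.7 31.7] [-5.5 -0.2  5.7] [-41.8 -40.4 -31.3]
post x [36.1 48.5 60.5] y [-38.6 -17.   19.3] 1277
38 -39.5 -3.9 13.0 19.5
42 -39.1 -3.9 -0.1 19.4
46 -39.1 -19.5 -16.1 20.3
50 -38.8 -19.4 -0.1 20.1
54 -39.6 -19.3 -0.1 20.1
58 -39.3 -19.2 -0.1 20.1
far [151.8 154.  156.9] [-38.8  -0.   19.2]
-39.657391266682396 -19.829900259268882 -0.05011482800264418 20.04053262766523
```

The pad is centred in the tool. The slot centre is at tool y -9.75 mm, and the jaw centre is about +106 mm along tool x. I'll move above it and lower to about 10 mm over the posts.

Call:
send_rows --pt "255 0.012 -0.0017 0 0" --pt "255 0.02 -0.002 0 0" --pt "255 0.025 -0.002 0 0" --pt "255 0.025 -0.002 0 0" --pt "255 0.016 -0.002 0 0" --pt "255 0.0083 0 0 0" --pt "255 0 0 0.015 0" --pt "255 0 0 0.025 0" --pt "255 0 0 0.022 0" --pt "255 0 0 0.015 0" --pt "255 0 0 0.008 0" --pt "255 0 0 0 0" --pt "255 0 0 0 0" --pt "255 0 0 0 0" --pt "255 0 0 0 0"

```text
time_s: 11.98
position: [0.5589, -0.0174, 0.0655]
tcp_rot: [[0.09, 0.996, 0.003], [0.996, -0.09, -0.001], [-0.0, 0.003, -1.0]]
force: [0.2, -1.1, -2.2]
opening: 0.137
grasp_force: 30.0
```

```bash
cat > fit.py <<'E'
from m import *
import sys
p,R=st(); c,im,d=cam('wrist'); W=world(c,d); L=(W-p)@R*1000
cv2.imwrite(sys.argv[1],cv2.resize(im[60:300,130:390],None,fx=2.5,fy=2.5))
w=W[...,2]; f=lambda b:np.percentile(b,[1,50,99]).round(1) if len(b) else None
n=(w>.055)&(w<.065)&(abs(L[...,1])<40)&(L[...,0]>44)&(L[...,0]<75); b=L[n]; print('far post',len(b),f(b[:,0]),f(b[:,1]))
b=b[b[:,0]>60]
ys=np.sort(b[:,1]);g=np.diff(ys);k=g.argmax();print('slot',ys[k],ys[k+1])
m=(L[...,2]>-20)&(L[...,2]<-9)&(L[...,0]>48)&(L[...,0]<62)&(abs(L[...,1])<14); a=L[m]; print('ear',f(a[:,0]),f(a[:,1]),f(a[:,2]))
E
python3 fit.py pics/w4.png
```

```text
t 11.98 p [ 0.5589 -0.0174  0.0655] yang -5.15 z [ 0.003 -0.001 -1.   ] F [ 0.23 -1.14 -2.18] M [-0.06 -0.05  0.02] op 0.137 g 30.0
far post 2856 [46.1 59.9 70.3] [-30.4  -2.   28.3]
slot -0.11720608692470638 0.5094924074576562
ear [48.3 53.1 57.5] [-7.7 -0.1  8. ] [-16.1 -14.7 -12. ]
```

View pics/w4.png

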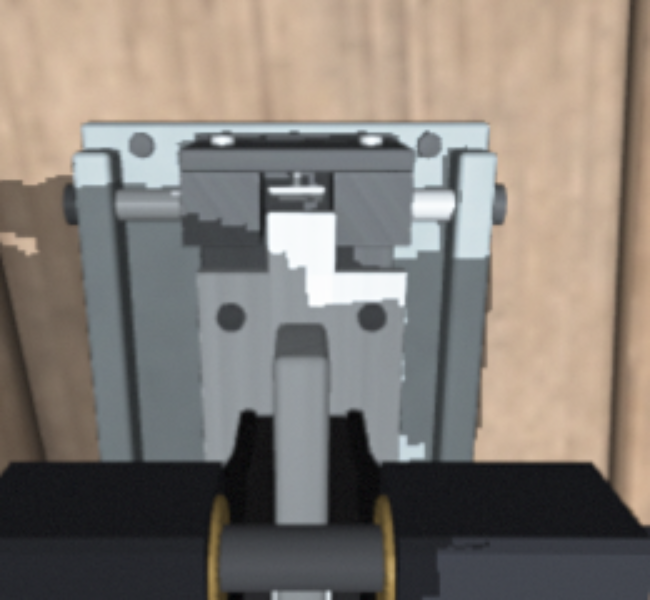

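The ear (white) is right over the slot, which spans 262–335 in the crop, and is about 1 mm to the right. I'll let the arm settle and re-measure.

Call:
send_rows --pt "255 0 0 0 0" --pt "255 0 0 0 0" --pt "255 0 0 0 0"

```text
time_s: 12.28
position: [0.558, -0.017, 0.0647]
tcp_rot: [[0.09, 0.996, 0.001], [0.996, -0.09, -0.0], [-0.0, 0.001, -1.0]]
force: [-0.6, 0.6, -2.4]
opening: 0.138
grasp_force: 30.0
```

```bash
cat >> fit.py <<'E'
n=(w>.056)&(w<.064)&(abs(L[...,1])<40)
for x0 in (57,59,61,63,65):
    s=L[n&(L[...,0]>=x0)&(L[...,0]<x0+2)]; y=s[:,1]
    print(x0,len(y),y.min().round(1),[y[y<-6].max().round(1),y[y>4].min().round(1)],y.max().round(1))
E
python3 fit.py pics/w5.png
```

```text
t 12.28 p [ 0.558  -0.017   0.0647] yang -5.14 z [ 0.001 -0.    -1.   ] F [-0.63  0.64 -2.35] M [-0.03 -0.09 -0.03] op 0.138 g 30.0
far post 2931 [45.6 59.8 70.2] [-29.4  -0.1  29.2]
slot -0.1031154938341797 0.5205916389538991
ear [48.3 53.1 57.5] [-7.7 -0.1  8. ] [-16.1 -14.6 -11.9]
57 207 -29.7 [np.float64(-6.6), np.float64(4.4)] 29.4
59 257 -29.6 [np.float64(-6.5), np.float64(4.3)] 29.2
61 222 -30.2 [np.float64(-9.6), np.float64(9.4)] 29.7
63 253 -30.0 [np.float64(-6.4), np.float64(4.3)] 29.7
65 286 -30.1 [np.float64(-6.4), np.float64(4.3)] 29.6
```

Settled and centred: the slot spans -9.6 to 9.4 against the ear's ±8. I'll lower gently past the post tops.

Call:
send_rows --pt "255 -0.0005 0 0.003 0" --pt "255 0 0 0.003 0" --pt "255 0 0 0.003 0" --pt "255 0 0 0.002 0" --pt "255 0 0 0.0015 0" --pt "255 0 0 0.0015 0" --pt "255 0 0 0.0015 0" --pt "255 0 0 0 0" --pt "255 0 0 0 0"

```text
time_s: 13.08
position: [0.5577, -0.0175, 0.0487]
tcp_rot: [[0.09, 0.996, -0.0], [0.996, -0.09, 0.0], [0.0, -0.0, -1.0]]
force: [-0.0, -0.4, -2.4]
opening: 0.137
grasp_force: 30.0
```

Call:
send_rows --pt "255 0 0 0.0015 0" --pt "255 0 0 0.0015 0" --pt "255 0 0 0.0015 0" --pt "255 0 0 0.0015 0" --pt "255 0 0 0 0"

```text
time_s: 13.5
position: [0.5582, -0.0175, 0.043]
tcp_rot: [[0.09, 0.996, 0.001], [0.996, -0.09, -0.0], [-0.0, 0.001, -1.0]]
force: [0.5, 1.2, 0.6]
opening: 0.136
grasp_force: 30.0
```

Call:
send_rows --pt "255 0 0 0.0015 0" --pt "255 0 0 0.0015 0" --pt "255 0 0 0.0015 0" --pt "255 0 0 0 0"

```text
time_s: 13.83
position: [0.5587, -0.0176, 0.0384]
tcp_rot: [[0.09, 0.996, 0.002], [0.996, -0.09, -0.0], [-0.0, 0.002, -1.0]]
force: [2.3, 0.7, -6.1]
opening: 0.133
grasp_force: 30.0
```

Call:
send_rows --pt "255 0 0 0 0" --pt "255 0 0 0 0"

```text
time_s: 14.0
position: [0.5587, -0.0176, 0.0382]
tcp_rot: [[0.09, 0.996, 0.002], [0.996, -0.09, -0.0], [0.0, 0.002, -1.0]]
force: [2.6, 0.3, -1.3]
opening: 0.135
grasp_force: 30.0
```

```bash
python3 fit.py pics/w6.png
```

```text
t 14.0 p [ 0.5587 -0.0176  0.0382] yang -5.16 z [ 0.002 -0.    -1.   ] F [ 2.61  0.33 -1.27] M [ 0.22 -0.51 -0.05] op 0.135 g 30.0
far post 3924 [45.9 60.6 70.7] [-30.2  -1.2  28.5]
slot -0.12977403426739537 0.40808591078990203
ear [48.1 54.  60.8] [-10.5  -0.1   8.7] [-19.5 -14.7 -11. ]
57 283 -30.8 [np.float64(-10.6), np.float64(8.7)] 28.7
59 277 -30.5 [np.float64(-6.3), np.float64(4.3)] 28.7
61 362 -30.4 [np.float64(-6.1), np.float64(4.2)] 28.8
63 327 -30.3 [np.float64(-6.2), np.float64(4.3)] 28.9
65 354 -30.8 [np.float64(-6.1), np.float64(4.2)] 29.0
```

View pics/w6.png

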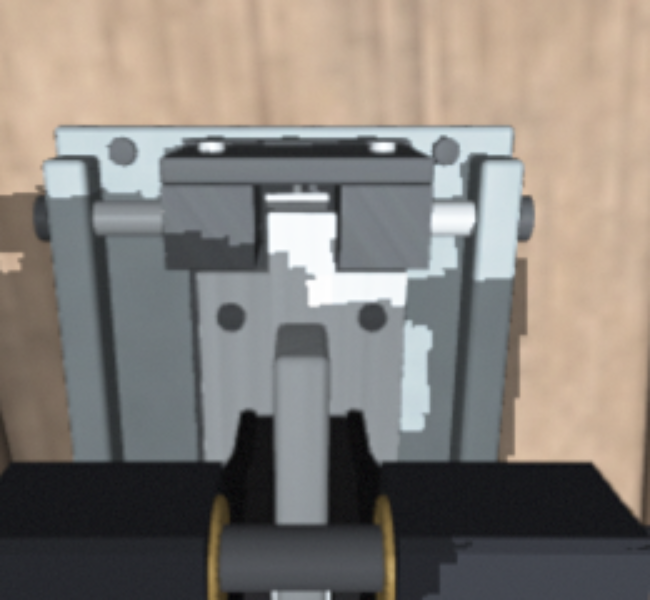

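The ear is inside the slot, close to its right wall with about 1 mm of bias. I'll correct that and press on down in small steps.

Call:
send_rows --pt "255 0 -0.0008 0 0" --pt "255 0 0 0.0015 0" --pt "255 0 0 0.0015 0" --pt "255 0 0 0.0015 0" --pt "255 0 0 0 0" --pt "255 0 0 0 0"

```text
time_s: 14.55
position: [0.5571, -0.0175, 0.0338]
tcp_rot: [[0.089, 0.996, 0.0], [0.996, -0.089, -0.0], [-0.0, 0.0, -1.0]]
force: [2.0, 1.5, 3.7]
opening: 0.132
grasp_force: 30.0
```

Call:
send_rows --pt "255 0 0 0.0015 0" --pt "255 0 0 0.0015 0" --pt "255 0 0 0.0015 0" --pt "255 0 0 0 0" --pt "255 0 0 0 0"

```text
time_s: 14.97
position: [0.5562, -0.0173, 0.0288]
tcp_rot: [[0.09, 0.996, -0.002], [0.996, -0.09, 0.0], [0.0, -0.002, -1.0]]
force: [0.5, 0.4, 1.9]
opening: 0.132
grasp_force: 30.0
```

Call:
send_rows --pt "255 0 0 0.0015 0" --pt "255 0 0 0.0015 0" --pt "255 0 0 0.0015 0" --pt "255 0 0 0 0" --pt "255 0 0 0 0"

```text
time_s: 15.38
position: [0.5564, -0.0173, 0.0244]
tcp_rot: [[0.09, 0.996, -0.001], [0.996, -0.09, 0.0], [0.0, -0.001, -1.0]]
force: [0.1, 1.7, 1.2]
opening: 0.138
grasp_force: 30.0
```

Call:
send_rows --pt "255 0 0 0.001 0" --pt "255 0 0 0.001 0" --pt "255 0 0 0 0" --pt "255 0 0 0 0"

```text
time_s: 15.72
position: [0.5567, -0.0174, 0.0226]
tcp_rot: [[0.09, 0.996, -0.001], [0.996, -0.09, 0.0], [0.0, -0.001, -1.0]]
force: [-0.9, 0.5, 1.9]
opening: 0.135
grasp_force: 30.0
```

Call:
send_rows --pt "255 0 0 0.0007 0" --pt "255 0 0 0.0007 0" --pt "255 0 0 0 0" --pt "255 0 0 0 0"

```text
time_s: 16.05
position: [0.5569, -0.0174, 0.0213]
tcp_rot: [[0.09, 0.996, -0.0], [0.996, -0.09, 0.0], [0.0, -0.0, -1.0]]
force: [-0.6, 1.4, 2.8]
opening: 0.134
grasp_force: 30.0
```

Call:
send_rows --pt "255 0 0 0.0005 0" --pt "255 0 0 0 0" --pt "255 0 0 0 0"

```text
time_s: 16.3
position: [0.557, -0.0175, 0.0211]
tcp_rot: [[0.09, 0.996, 0.0], [0.996, -0.09, -0.0], [-0.0, 0.0, -1.0]]
force: [-0.8, 0.5, 4.9]
opening: 0.14
grasp_force: 30.0
```

```bash
cat > plate.py <<'E'
from m import *
p,R=st(); c,im,d=cam('wrist'); W=world(c,d); L=(W-p)@R*1000
q=W[(abs(L[...,2]+15)<7)&(L[...,0]>25)&(L[...,0]<42)&(abs(L[...,1])<22)&(abs(L[...,1])>10)]
print('plate top z',len(q),np.median(q[:,2]))
n=W[(W[...,2]>.055)&(W[...,2]<.065)&(abs(L[...,1])<28)&(abs(L[...,1])>12)&(L[...,0]>48)&(L[...,0]<70)]; print('post z',np.median(n[:,2]))
e=W[(L[...,0]>48)&(L[...,0]<56)&(abs(L[...,1])<6)]; print('ear top z',np.median(e[:,2]))
E
python3 plate.py
```

```text
t 16.3 p [ 0.557  -0.0175  0.0211] yang -5.14 z [ 0. -0. -1.] F [-0.77  0.52  4.91] M [0.2  0.12 0.05] op 0.14 g 30.0
plate top z 928 0.03610303548639089
post z 0.05995171634653121
ear top z 0.0358198060644625
```

Call:
send_rows --pt "255 0 0 0.0005 0" --pt "255 0 0 0 0" --pt "255 0 0 0 0"

```text
time_s: 16.6
position: [0.557, -0.0175, 0.0211]
tcp_rot: [[0.09, 0.996, 0.0], [0.996, -0.09, -0.0], [-0.0, 0.0, -1.0]]
force: [-1.7, 0.7, 9.3]
opening: 0.134
grasp_force: 30.0
```

Call:
send_rows --pt "255 0 0 0.0005 0" --pt "255 0 0 0 0" --pt "255 0 0 0 0"

```text
time_s: 16.85
position: [0.557, -0.0175, 0.0211]
tcp_rot: [[0.09, 0.996, 0.0], [0.996, -0.09, -0.0], [-0.0, 0.0, -1.0]]
force: [-2.3, 1.0, 11.6]
opening: 0.132
grasp_force: 30.0
```

It has bottomed out: z stalls at 0.0211 while the force rises. Releasing and withdrawing.

Call:
send_rows --pt "255 0 0 0.0005 0" --pt "255 0 0 0 0" --pt "255 0 0 -0.001 0" --pt "0 0 0 0 0" --pt "0 0 0 0 0" --pt "0 0 0 0 0" --pt "0 0 0 0 0" --pt "0 0 0 0 0" --pt "0 0 0 0 0" --pt "0 0 0 0 0" --pt "0 0 0 0 0" --pt "0 0 0 0 0" --pt "0 0 0 0 0" --pt "0 0 0 0 0"

```text
time_s: 18.02
position: [0.557, -0.0174, 0.0204]
tcp_rot: [[0.09, 0.996, 0.0], [0.996, -0.09, 0.0], [0.0, 0.0, -1.0]]
force: [0.4, 0.4, 0.3]
opening: 0.886
grasp_force: 0.0
```

Call:
send_rows --pt "0 0 0 -0.005 0" --pt "0 0 0 -0.015 0" --pt "0 0 0 -0.03 0" --pt "0 0 0 -0.03 0" --pt "0 0 0 -0.03 0" --pt "0 -0.02 0 -0.02 0" --pt "0 -0.03 0 0 0" --pt "0 -0.03 0 0 0" --pt "0 0 0 0 0" --pt "0 0 0 0 0" --pt "0 0 0 0 0"

```text
time_s: 18.93
position: [0.5494, -0.0968, 0.1504]
tcp_rot: [[0.09, 0.996, -0.001], [0.996, -0.09, 0.001], [0.001, -0.001, -1.0]]
force: [-0.3, -0.3, -0.2]
opening: 1.003
grasp_force: 0.0
```

Run:
```python
from m import *
p,R=st(); c,im,d=cam('wrist'); W=world(c,d)
cv2.imwrite('pics/w7.png',im)
C=np.array([.557,-.0175,0]); L=(W-C)@R*1000; z=W[...,2]*1000
for a,b,t in((46,56,'ear far'),(-56,-46,'ear near')):
    q=z[(L[...,0]>a)&(L[...,0]<b)&(abs(L[...,1])<6)]; print(t,len(q),np.median(q) if len(q) else 0)
for sx in(-1,1):
  for sy in(-1,1):
    q=z[(sx*L[...,0]>20)&(sx*L[...,0]<40)&(sy*L[...,1]>10)&(sy*L[...,1]<22)]; print('plate',sx,sy,len(q),np.median(q))
print('rib',rects(W,.056,.075,.53,.585,-.06,.02))
c,im,d=cam('top'); W=world(c,d)
print(rects(W,.018,.05,.45,.54,-.49,-.40)[0], rects(W,.01,.05,.66,.78,-.25,-.13)[0])
```

```text
t 18.93 p [ 0.5494 -0.0968  0.1504] yang -5.18 z [-0.001  0.001 -1.   ] F [-0.32 -0.34 -0.17] M [-0.   -0.11  0.03] op 1.003 g 0.0
ear far 158 35.85107939111834
ear near 3735 276.77058045039706
plate -1 -1 247 36.018499391064886
plate -1 1 246 36.0750445520478
plate 1 -1 289 36.258231758528936
plate 1 1 290 36.31835780761111
rib (((557.0059814453125, -17.68389320373535), (63.17576217651367, 11.285651206970215), 85.21915435791016), 977, array([ 0.55735585, -0.01611437,  0.06190472]))
((496.8855895996094, -447.26629638671875), (59.64019012451172, 60.35337829589844), 41.79248046875) ((718.4725952148438, -188.4307403564453), (82.94552612304688, 79.713623046875), 1.034968376159668)
```

View pics/w7.png

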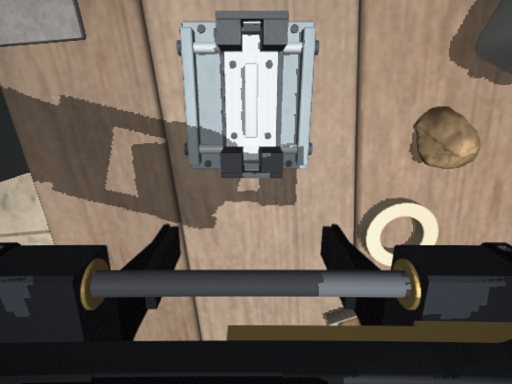

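The pad sits flat at (250,100) with both ears in the slots. The plate's top is at 36 mm at all four corners and the rib's top at 62 mm, as they should be. The tin and the tape are where they were.

```bash
python3 -c "from rig import hand_in; print(hand_in())"
```

```text
the job is handed in; nothing more can be done
None
```

The jaw pad is home and flat in the clamp, released, with the putty tin and tape roll left in place; the job was handed in at about 19 s, after one missed first grip that left the pad undisturbed.

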